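# Hold a teacup over an inspection light

## Task

Set up to check the little celadon teacup for hairline cracks: first stand the pocket torch, lens up, fully home in the bore of the square brass block and let go of it. Then pick up the cup, lift it upright over the saucer in the plate stand (the cup's foot higher than the saucer's top as it passes above), and bring it over the torch. Finish while still holding the cup there, still and level, its foot centred about a centimetre above the torch's lens; the cup must never touch the torch, and the saucer, figurine, jug and loupe stay where they are.

Things in the scene. Friction and masses are not known exactly. Their poses are not given: they have to be found in the camera images.
- cup_center (a point): Squat pale grey-green celadon teacup without a handle, round, open top, standing upright loose on the table; 48 mm high, 60 mm across the rim, nearly straight walls (58 mm across at 14 mm up) narrowing below to a 40 mm foot; wall 4 mm; 0.1 to 0.18 kg. This point is on its axis half-way up, 24 mm above the foot; z is its axis, up.
- cup_foot (a point): Centre of the underside of the teacup's foot.
- torch_center (a point): Dark metal pocket torch, a round rod standing upright loose on the table, lens up; 110 mm long, barrel 20 mm diameter from the tail to 76 mm up, then widening to a 25 mm diameter head (84 to 110 mm up); tail edge chamfered over 4 mm to 15 mm diameter; about 0.09 kg. This point is on its axis half-way up, 55 mm above the tail; z is its axis, towards the lens.
- torch_top (a point): Centre of the torch's lens face, its upper end, 110 mm above the tail.
- socket_mouth (a point): Fixed square brass block 76 x 76 mm, 40 mm high, with one upright bore in the middle of its top: 22 mm wide, 25 mm deep (floor 15 mm above the table). This point is the centre of the bore's mouth, in the block's top face; z up. With the torch home its centre is 30 mm above this point and its lens 85 mm above it.
- stand: Fixed brass slotted plate stand, base 115 x 80 x 8 mm with eight upright pins to 45 mm high. Origin at the centre of its underside; its x axis runs along the slots, y across them, z up. The saucer stands in the middle slot, in the stand's x-z plane, its top 155 mm above the table, its edge reaching 70 mm either way along x.
- saucer_center (a point): Blue-and-white saucer, 140 mm diameter, 6 to 12 mm thick, loose, standing upright on edge in the stand; this point is its centre, 85 mm above the table; its y axis is normal to its face. Leave alone.
- figurine_center (a point): White bisque figurine with one arm broken off, 123 mm high, 56 mm base, loose; the point is on its axis 55 mm up. Leave alone.
- jug_center (a point): Small pewter cream jug, 70 mm high, 60 mm diameter, with a handle reaching 49 mm from the axis along its own +x and a lip 39 mm to -x, loose; the point is on its axis 33 mm up. Leave alone.
- loupe_center (a point): Black loupe, a short cylinder 36 mm diameter, 28 mm high, with a small flat cover plate 6 mm high reaching 46 mm along its own +x, loose; the point is on its axis 14 mm up. Leave alone.
There are look-alikes about, which are no part of the job. Leave any red or turquoise look-alike of the part that bears cup_center alone.

How it is judged:
By the outcome, as a careful person would: the job done as asked, in the order asked, and still so for the second after the job is handed in, while the arm keeps its last pose, push and grip.
It also fails if it takes over 72 s, if anything falls off the work surface, if the arm or the gripper's body presses on something with over 40 N, if the wrist force passes 120 N, or if a joint passes its speed limit or range.

## Robot

A 6-joint arm with a two-finger parallel gripper is mounted at the origin on the work surface. World frame = base frame: x ahead of the robot, y to its left, z up, the work surface at z = 0. Lengths are in mm, angles in rad, forces in N, time in s.
With the tool pointing down it reaches from about 350 to 875 mm from the base axis. Payload 4.2 kg.
Tool frame: the origin (TCP) lies on the centre line of the jaws, within the pads' length; the fingertips stand 11 mm ahead of it and the grasp point (between the pads) lies 8 mm behind it; y points along the fingers, z is the direction in which the jaws open and shut, and the axes are right-handed (so a half turn about y gives the same grasp; the last joint's range is limited). The gripper opens to 85 mm and grips with 20 to 120 N. Pads are 22 mm wide; open, the fingers measure 114 mm over their backs; the gripper's body (76 mm by 85 mm) begins 54 mm behind the grasp point. The pads swing forward as they close: fully open they stand 13 mm farther back than shut.
Start: joints at [1.574, 0.385, 0.008, 0, -1.194, -0.259], TCP at [158.105, 604.65, 242.312] pointing down, gripper open.
Joint ranges: [-3.14, 3.14], [-1.21, 2.06], [-1.07, 1.41], [-3.16, 2.05], [-2.99, -0.16], [-3.1, 3.1]. Speed limits (rad/s): [2.79, 2.79, 3.14, 3.14, 3.14, 3.14].

## Interface

Orientations are given as a unit quaternion [w, x, y, z].
In Python, from rig import arm, get_image, calibration gives the robot as it stands.
- The arm moves only by the shell command python3 -m crank 'ROWS' [OPENING] [FORCE]. ROWS is JSON, a list of rows, each an object of numbers: "x", "y", "z": the shift along the world's x, y, z in cm; "spin": the turn about the world's z in degrees. In form: [{"x": .., "y": .., "z": .., "spin": ..}, ...]. A call has 1 to 12 rows; each row is the pose to reach, as a shift and turn from the pose commanded when the call began; what a row does not reach only later rows make up. A row lasts 1/12 s, in which the tool goes at most 41.7 mm and 7.16 degrees, less where a joint would pass 70% of its speed; a pose out of reach is approached as far as the arm can. A call with a gripper value outside its range is refused whole. OPENING is the opening, from 0 (shut) to 1 (fully open), set as the call begins (- or left out, the last holds). The fingers move at their own pace and stop on an object; FORCE is the grip in N (left out, the last holds). Time passes only in rows, so rows that repeat a pose let the fingers close. It gives the time, the measured TCP pose, the force and the opening at its end, in the units of the state.
- arm.read_state(): the state, without advancing time (a new reading comes with each control period).
- get_image(name): name is "scene" or "side" or "wrist"; returns the picture (420x560x3 uint8, red, green, blue); there is no depth.
- calibration(name): a dict with "fx", "fy", "cx", "cy" (pixels), "view" (4x4, takes a point from world to camera coordinates); the wrist camera has in their place "mount" (4x4, takes a point from camera to tool coordinates, whose origin is the TCP and whose axes are the tool frame's). Camera axes: x right, y down, z forward; pixel columns grow to the right and rows downward; lengths in mm; the calibration is good to about 2 mm. The wrist camera is an equidistant fisheye: a pixel r from the principal point sees the ray r / f radians off the axis. A picture is of the moment at which its call begins: read the wrist's pose just before it. calibration takes no time and is no camera call.
- arm.job_done(): hands the job in, once; it reports no verdict.
The state is a dict: "time_s": time; "qpos": joint angles; "joint_vel": joint speeds; "joint_efforts": joint torques, N m; "eef_pos": TCP position; "tcp_rot": TCP orientation; "wrist_force": force on the tool from outside, world axes, zero at the start; "torque": the same for the moment, N m; "opening": finger opening in mm.
Only numpy, scipy, OpenCV 4.12 (cv2) and the standard library are available. Lean on these libraries where they do the work, as an engineer would, in place of code of your own. Each camera call takes 0.05 s, during which the arm holds its last target. There are 200 camera calls.

## Working session

There is one attempt and no reset: what is moved stays moved. The work goes in short steps, Python scripts to look and compute and a shell command to move; the robot and the scene stay as the last step left them, time stands still between calls to the robot, and variables do not carry over. Pictures are saved under pics/ and viewed, about 8 in all and at most 12, crops included, and the job is handed in when it is done.

```bash
mkdir -p pics; cat > h.py <<'E'
import numpy as np,cv2
from rig import arm,get_image,calibration
def save(n,im): cv2.imwrite('pics/'+n+'.png',cv2.cvtColor(im,cv2.COLOR_RGB2BGR))
def ray(name,u,v):
    c=calibration(name);V=np.array(c['view']);R=V[:3,:3];o=-R.T@V[:3,3]
    d=R.T@np.array([(u-c['cx'])/c['fx'],(v-c['cy'])/c['fy'],1]);return o,d/np.linalg.norm(d)
def onz(name,u,v,z):
    o,d=ray(name,u,v);return o+d*(z-o[2])/d[2]
def proj(name,p):
    c=calibration(name);V=np.array(c['view']);q=V[:3,:3]@np.array(p)+V[:3,3]
    return np.array([c['fx']*q[0]/q[2]+c['cx'],c['fy']*q[1]/q[2]+c['cy']])
def two(a,b):
    (o1,d1),(o2,d2)=a,b
    t=np.linalg.lstsq(np.c_[d1,-d2],o2-o1,rcond=None)[0]
    p,q=o1+t[0]*d1,o2+t[1]*d2;return (p+q)/2,np.linalg.norm(p-q)
E
python3 - <<'E'
from h import *
a=get_image('scene');b=get_image('side');save('scene',a);save('side',b)
print(arm.read_state())
for n in('scene','side'):
    print(n,ray(n,280,210))
print(calibration('wrist'))
E
```

```text
{'time_s': 0.1, 'qpos': array([ 1.57362003e+00,  3.85538760e-01,  6.77053790e-03, -3.87043044e-04,
       -1.19401463e+00, -2.58613210e-01]), 'joint_vel': array([-2.97093774e-05, -2.28684929e-03,  2.02214775e-03,  1.57999590e-03,
       -6.68840433e-04,  1.39146521e-05]), 'joint_efforts': array([-2.32920374e-04, -3.93318665e+01,  1.88931084e+01,  4.19803977e+00,
       -2.57838517e-03,  4.30420627e-06]), 'eef_pos': array([157.9913725 , 604.19468448, 241.30554273]), 'tcp_rot': array([ 0.09027348, -0.09020436, -0.70061184,  0.7020377 ]), 'wrist_force': array([-0.14362112, -0.44101952,  0.30867847]), 'torque': array([-0.00726794, -0.03765239,  0.04165391]), 'opening': 85.45847572405674}
scene (array([922.73442355, 523.18937522, 607.12260316]), array([-0.45047741, -0.61864107, -0.64370283]))
side (array([512.83781674, 600.91417643, 562.18751098]), array([ 0.07088103, -0.77398246, -0.62922733]))
{'fx': 325.19226210127806, 'fy': 325.19226210127806, 'cx': 281.54078812447614, 'cy': 212.9699460847352, 'mount': array([[-3.11383463e-04,  9.47116539e-01,  3.20889646e-01,
        -8.17060974e+01],
       [ 6.71400850e-05, -3.20889641e-01,  9.47116589e-01,
        -1.31369035e+02],
       [ 9.99999949e-01,  3.16461002e-04,  3.63302427e-05,
        -8.96246076e-01],
       [ 0.00000000e+00,  0.00000000e+00,  0.00000000e+00,
         1.00000000e+00]])}
```

View pics/scene.png

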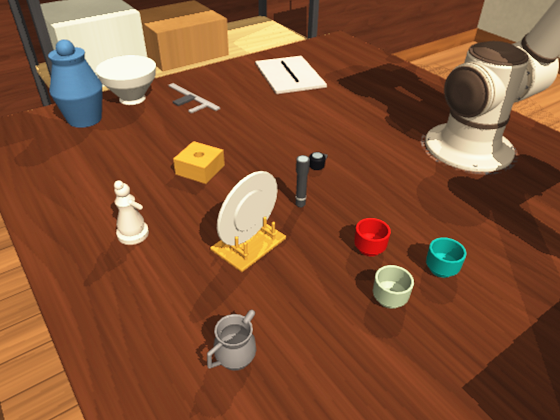

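View pics/side.png

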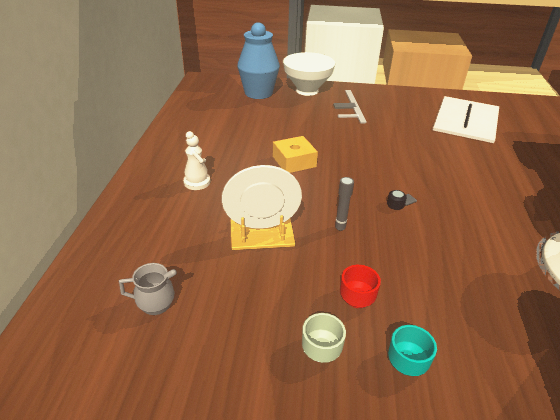

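The scene view shows the pale grey-green cup at (393,287). The look-alikes are the red cup (372,237) and the turquoise cup (446,258). The torch is at (302,180), the only other dark object being the loupe (317,160). The brass bore is at (199,154) and the saucer at (248,209). In the side view these are cup (324,337), red (360,286), turquoise (412,350), torch (344,205) and bore (295,147). I choose the pale cup and will check it in a crop while measuring.

```bash
cat > m.py <<'E'
from h import *
A={n:cv2.cvtColor(cv2.imread(f'pics/{n}.png'),cv2.COLOR_BGR2RGB) for n in('scene','side')}
def mask(im,lo,hi): return cv2.inRange(cv2.cvtColor(im,cv2.COLOR_RGB2HSV),lo,hi)
def crop(n,u,v,h=33):
    return cv2.resize(A[n][v-h:v+h,u-h:u+h],(260,260),interpolation=cv2.INTER_CUBIC)
save('crops',np.vstack([np.hstack([crop('scene',393,287),crop('scene',302,180),crop('scene',199,160)]),
 np.hstack([crop('side',324,337),crop('side',344,205),crop('side',295,155)])]))
# cup: colour mask -> silhouette edges; left/right extremes near rim
for n,(u,v) in {'scene':(393,287),'side':(324,337)}.items():
    m=mask(A[n],(25,20,60),(50,140,255));w=np.zeros_like(m);w[v-35:v+35,u-35:u+35]=m[v-35:v+35,u-35:u+35]
    c=max(cv2.findContours(w,0,1)[0],key=cv2.contourArea);x,y,W,H=cv2.boundingRect(c)
    print('cup',n,(x,y,W,H),cv2.contourArea(c))
    # predicted box for hypothesised cup; solve centre by matching bbox mid
    from scipy.optimize import least_squares
    t=np.linspace(0,2*np.pi,60)
    def box(p):
        q=np.array([proj(n,[p[0]+r*np.cos(a),p[1]+r*np.sin(a),z]) for r,z in((20,0),(29,14),(30,48)) for a in t])
        return np.array([q[:,0].min(),q[:,0].max(),q[:,1].min(),q[:,1].max()])
    p0=onz(n,x+W/2,y+H/2,24)[:2]
    r=least_squares(lambda p:box(p)-[x,x+W-1,y,y+H-1],p0,diff_step=1e-3);print(r.x.round(1),r.fun.round(1))
E
python3 m.py
```

```text
cup scene (373, 265, 41, 43) 1317.5
[479.6 219.9] [-0.8  0.7 -1.   0.9]
cup side (302, 313, 44, 50) 1668.0Traceback (most recent call last):
  File "m.py", line 20, in <module>
    r=least_squares(lambda p:box(p)-[x,x+W-1,y,y+H-1],p0,diff_step=1e-3);print(r.x.round(1),r.fun.round(1))
    return func(*args, **kwargs)
    result = trf(vector_fun.fun, vector_fun.jac, x0, f0, J0, lb, ub, ftol, xtol,
                 gtol, max_nfev, x_scale, loss_function, tr_solver,
                 tr_options.copy(), verbose, callback=callback_wrapped)
    return trf_no_bounds(
        fun, jac, x0, f0, J0, ftol, xtol, gtol, max_nfev, x_scale,
        loss_function, tr_solver, tr_options, verbose, callback=callback)
    J = jac(x)
    self._update_jac()
    ~~~~~~~~~~~~~~~~^^
    self.J = self.jac_wrapped(xp_copy(self.x), f0=self.f)
             ~~~~~~~~~~~~~~~~^^^^^^^^^^^^^^^^^^^^^^^^^^^^
    J, dct = approx_derivative(
             ~~~~~~~~~~~~~~~~~^
        self.fun,
        ^^^^^^^^^
    ...<2 lines>...
        **self.finite_diff_options,
        ^^^^^^^^^^^^^^^^^^^^^^^^^^^
    )
    ^
    J, _nfev 
[... 500 characters left out ...]
east_1d(self.fun(x))
                         ~~~~~~~~^^^
    return self.f(x, *self.args, **self.kwargs)
           ~~~~~~^^^^^^^^^^^^^^^^^^^^^^^^^^^^^^
  File "m.py", line 20, in <lambda>
    r=least_squares(lambda p:box(p)-[x,x+W-1,y,y+H-1],p0,diff_step=1e-3);print(r.x.round(1),r.fun.round(1))
                             ~~~^^^
  File "m.py", line 17, in box
    q=np.array([proj(n,[p[0]+r*np.cos(a),p[1]+r*np.sin(a),z]) for r,z in((20,0),(29,14),(30,48)) for a in t])
                ~~~~^^^^^^^^^^^^^^^^^^^^^^^^^^^^^^^^^^^^^^^^^
  File "h.py", line 10, in proj
    c=calibration(name);V=np.array(c['view']);q=V[:3,:3]@np.array(p)+V[:3,3]
ValueError: time passes only in moves, steps and waits
```

View pics/crops.png

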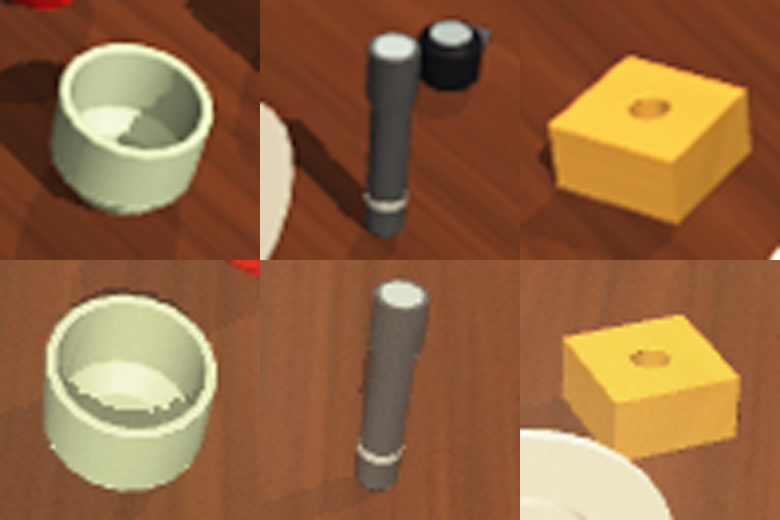

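The crops confirm the pale celadon cup, the torch standing lens up with the loupe close behind it in the scene view, and the block's bore. Next, casting rays from the crop's pixel centres.

```bash
sed -i 's/^def save/CAL={}\n_cal=calibration\ndef calibration(n):\n    if n not in CAL: CAL[n]=_cal(n)\n    return CAL[n]\ndef save/' h.py
python3 - <<'E'
from h import *
P=dict(lens=((303.3,158.7),(347,180.9),110),bore=((199,154.4),(295.3,146.9),40),cuprim=((394.5,278.1),(324.3,330.4),48),
 red=((372,230),(360,279),48),teal=((446,250),(412,341),48),saucer=((248,209),(262,197),85),loupe=((317,155),(397,194),28),
 fig=((125,193),(195,150),100),jug=((234,327),(151,280),70))
for k,(a,b,z) in P.items():
    print(k,onz('scene',*a,z).round(1),onz('side',*b,z).round(1),'2view',two(ray('scene',*a),ray('side',*b))[0].round(1))
for a in((212,247),(245,266),(286,239),(252,224)): print('sc base',onz('scene',*a,8).round(0))
for a in((231,246),(294,245)): print('sd base',onz('side',*a,8).round(0))
# block edges: top corners
for a in((628,56),(748,92),(672,162),(551,124)): print('blk',onz('scene',166+(a[0]-520)/3.939,127+a[1]/3.939,40).round(1))
for a in((563,338),(683,315),(740,378),(616,402)): print('blkS',onz('side',262+(a[0]-520)/3.939,122+(a[1]-260)/3.939,40).round(1))
E
```

```text
lens [454.5 -50.3 110. ] [456.6 -52.4 110. ] 2view [457.1 -47.2 113.2]
bore [ 562.1 -267.2   40. ] [ 562.7 -269.8   40. ] 2view [ 562.6 -266.    41.6]
cuprim [479.1 220.3  48. ] [481.5 220.   48. ] 2view [481.7 222.1  51.1]
red [430.8 119.2  48. ] [430.3 118.3  48. ] 2view [430.4 118.7  47.9]
teal [363.2 224.7  48. ] [363.6 221.4  48. ] 2view [364.9 224.9  50.7]
saucer [600.6 -11.1  85. ] [601.8 -17.5  85. ] 2view [601.3 -10.3  88.3]
loupe [ 343.8 -139.6   28. ] [ 347.3 -139.9   28. ] 2view [ 348.5 -134.2   32.4]
fig [ 759.6 -148.6  100. ] [ 749.7 -128.6  100. ] 2view [ 757.5 -158.    87. ]
jug [739.3 171.8  70. ] [735.5 182.3  70. ] 2view [738.6 172.   63.6]
sc base [662. -37.   8.]
sc base [638.  35.   8.]
sc base [542.  20.   8.]
sc base [570. -49.   8.]
sd base [650.  33.   8.]
sd base [539.  15.   8.]
blk [ 547.6 -320.3   40. ]
blk [ 510.7 -251.5   40. ]
blk [ 576.4 -216.2   40. ]
blk [ 612.6 -282.7   40. ]
blkS [ 615.2 -284.4   40. ]
blkS [ 548.2 -321.6   40. ]
blkS [ 511.5 -255.9   40. ]
blkS [ 577.9 -220.6   40. ]
```

Estimates (mm): torch axis (455.5,-51), bore (562.5,-268), cup (480.5,220), saucer (602,-13) with its plane about 9° off world x. The first move takes the open gripper above the torch, keeping its heading since the jaws open roughly along y.

```bash
python3 -m crank '[{"x":1.2,"y":-2.6},{"x":2.8,"y":-6.2},{"x":4.4,"y":-9.8},{"x":6,"y":-13.4},{"x":7.6,"y":-17},{"x":9.2,"y":-20.6},{"x":10.8,"y":-24.2},{"x":12.4,"y":-27.8},{"x":14,"y":-31.4},{"x":15.6,"y":-35},{"x":17.2,"y":-38.6},{"x":18.8,"y":-42.2}]' 1 30
python3 -m crank '[{"x":1.6,"y":-3.6},{"x":3.2,"y":-7.2},{"x":4.8,"y":-10.8},{"x":6.4,"y":-14.4},{"x":8,"y":-18},{"x":9.4,"y":-21},{"x":10.3,"y":-22.8},{"x":10.9,"y":-23.4},{"x":10.9,"y":-23.4},{"x":10.9,"y":-23.4},{"x":10.9,"y":-23.4}]'
cat >> h.py <<'E'
from scipy.spatial.transform import Rotation as Ro
def wpose():
    s=arm.read_state();q=s['tcp_rot'];return np.array(s['eef_pos']),Ro.from_quat([q[1],q[2],q[3],q[0]]).as_matrix()
def wray(u,v,pose):
    c=calibration('wrist');M=np.array(c['mount']);a=np.array([u-c['cx'],v-c['cy']]);r=np.hypot(*a);th=r/c['fx']
    d=np.r_[a/max(r,1e-9)*np.sin(th),np.cos(th)];p,R=pose
    return p+R@M[:3,3],R@(M[:3,:3]@d)
def wz(u,v,z,pose):
    o,d=wray(u,v,pose);return o+d*(z-o[2])/d[2]
E
python3 - <<'E'
from h import *
import pickle
p=wpose();im=get_image('wrist');save('w1',im);pickle.dump(p,open('w1.pkl','wb'));print(p)
E
```

```text
(array([157.9913725 , 604.19468448, 241.30554273]), array([[-9.67427743e-01, -3.54282633e-04, -2.53147065e-01],
       [ 2.53147262e-01, -1.98750748e-03, -9.67425715e-01],
       [-1.60389558e-04, -9.99997962e-01,  2.01245556e-03]]))invalid input at $[0]: expected keys x, y, z, spin
invalid input at $[0]: expected keys x, y, z, spin
```

View pics/w1.png

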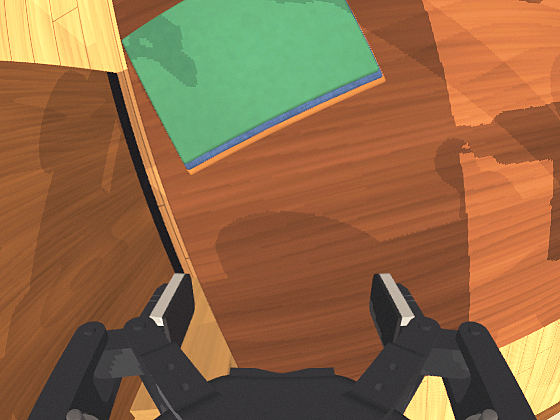

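The moves were refused because every row needs all four keys. That picture (my fourth) only shows the start pose, fingers open over bare table. Sending the moves again.

```bash
python3 -m crank '[{"x":1.2,"y":-2.6,"z":0,"spin":0},{"x":2.8,"y":-6.2,"z":0,"spin":0},{"x":4.4,"y":-9.8,"z":0,"spin":0},{"x":6,"y":-13.4,"z":0,"spin":0},{"x":7.6,"y":-17,"z":0,"spin":0},{"x":9.2,"y":-20.6,"z":0,"spin":0},{"x":10.8,"y":-24.2,"z":0,"spin":0},{"x":12.4,"y":-27.8,"z":0,"spin":0},{"x":14,"y":-31.4,"z":0,"spin":0},{"x":15.6,"y":-35,"z":0,"spin":0},{"x":17.2,"y":-38.6,"z":0,"spin":0},{"x":18.8,"y":-42.2,"z":0,"spin":0}]' 1 30
python3 -m crank '[{"x":1.6,"y":-3.6,"z":0,"spin":0},{"x":3.2,"y":-7.2,"z":0,"spin":0},{"x":4.8,"y":-10.8,"z":0,"spin":0},{"x":6.4,"y":-14.4,"z":0,"spin":0},{"x":8,"y":-18,"z":0,"spin":0},{"x":9.4,"y":-21,"z":0,"spin":0},{"x":10.3,"y":-22.8,"z":0,"spin":0},{"x":10.9,"y":-23.4,"z":0,"spin":0},{"x":10.9,"y":-23.4,"z":0,"spin":0},{"x":10.9,"y":-23.4,"z":0,"spin":0},{"x":10.9,"y":-23.4,"z":0,"spin":0}]'
python3 - <<'E'
from h import *
import pickle
p=wpose();im=get_image('wrist');save('w2',im);pickle.dump(p,open('w2.pkl','wb'));print(p)
E
```

```text
time_s: 1.15
eef_pos: [346.2, 180.7, 242.5]
tcp_rot: [-0.09, 0.09, 0.702, -0.701]
wrist_force: [0.8, -0.2, 0.8]
opening: 85.3
time_s: 2.07
eef_pos: [454.6, -50.5, 242.2]
tcp_rot: [-0.09, 0.09, 0.701, -0.701]
wrist_force: [-0.9, -0.3, 0.5]
opening: 85.4
(array([454.60832111, -50.54466554, 242.18861625]), array([[-9.67726728e-01, -4.73609458e-04, -2.52001499e-01],
       [ 2.52001433e-01,  1.95613172e-04, -9.67726841e-01],
       [ 5.07619397e-04, -9.99999869e-01, -6.99498325e-05]]))
```

View pics/w2.png

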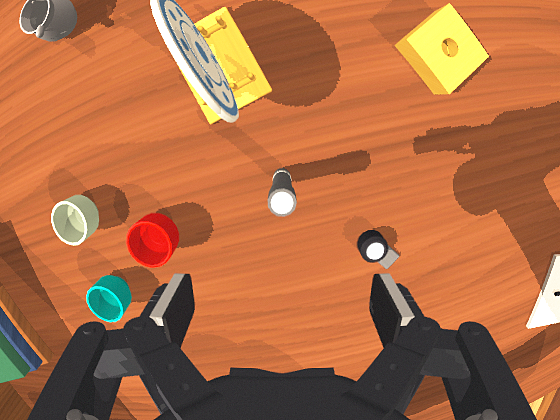

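The wrist view shows the torch lens at (282,203), bore at (450,47), celadon cup at (75,219), saucer running from (155,0) to (235,118), and loupe at (374,247).

```bash
python3 - <<'E'
from h import *
import pickle
p=pickle.load(open('w2.pkl','rb'))
im=cv2.imread('pics/w2.png');g=cv2.cvtColor(im,cv2.COLOR_BGR2HSV)
w=np.zeros(g.shape[:2],np.uint8);w[185:225,262:302]=cv2.inRange(g,(0,0,200),(180,60,255))[185:225,262:302]
c=max(cv2.findContours(w,0,1)[0],key=cv2.contourArea);(u,v),r=cv2.minEnclosingCircle(c);print(u,v,r)
print('lens',wz(u,v,110,p).round(1),'bore',wz(450.5,47,40,p).round(1),'cup',wz(75,218,48,p).round(1))
E
```

```text
281.5434875488281 202.5 11.55439281463623
lens [456.5 -50.1 110. ] bore [ 563.5 -268.9   40. ] cup [484.9 206.   48. ]
```

Torch agrees across views. Descending 155 mm, then closing on the head.

```bash
python3 -m crank '[{"x":0.2,"y":0,"z":-2,"spin":0},{"x":0.2,"y":0,"z":-4.5,"spin":0},{"x":0.2,"y":0,"z":-7,"spin":0},{"x":0.2,"y":0,"z":-9.5,"spin":0},{"x":0.2,"y":0,"z":-12,"spin":0},{"x":0.2,"y":0,"z":-14,"spin":0},{"x":0.2,"y":0,"z":-15.1,"spin":0},{"x":0.2,"y":0,"z":-15.5,"spin":0},{"x":0.2,"y":0,"z":-15.5,"spin":0},{"x":0.2,"y":0,"z":-15.5,"spin":0}]' 1 30
python3 -m crank '[{"x":0,"y":0,"z":0,"spin":0},{"x":0,"y":0,"z":0,"spin":0},{"x":0,"y":0,"z":0,"spin":0},{"x":0,"y":0,"z":0,"spin":0},{"x":0,"y":0,"z":0,"spin":0},{"x":0,"y":0,"z":0,"spin":0},{"x":0,"y":0,"z":0,"spin":0},{"x":0,"y":0,"z":0,"spin":0},{"x":0,"y":0,"z":0,"spin":0},{"x":0,"y":0,"z":0,"spin":0}]' 0 40
```

```text
time_s: 2.95
eef_pos: [457.6, -50.7, 88.0]
tcp_rot: [-0.089, 0.09, 0.701, -0.701]
wrist_force: [-0.5, -0.6, 0.5]
opening: 85.5
time_s: 3.78
eef_pos: [457.6, -51.3, 87.8]
tcp_rot: [-0.09, 0.09, 0.701, -0.701]
wrist_force: [0.4, 1.0, 5.3]
opening: 23.8
```

Gripped (23.8 mm). Lifting 70 mm and carrying it over the bore.

```bash
python3 -m crank '[{"x":0,"y":0,"z":0.8,"spin":0},{"x":0,"y":0,"z":2.5,"spin":0},{"x":0,"y":0,"z":4.5,"spin":0},{"x":0,"y":0,"z":6.2,"spin":0},{"x":0,"y":0,"z":7,"spin":0},{"x":0.5,"y":-1,"z":7,"spin":0},{"x":1.5,"y":-3,"z":7,"spin":0},{"x":2.7,"y":-5.5,"z":7,"spin":0},{"x":3.9,"y":-8,"z":7,"spin":0},{"x":5.1,"y":-10.5,"z":7,"spin":0},{"x":6.3,"y":-13,"z":7,"spin":0},{"x":7.5,"y":-15.5,"z":7,"spin":0}]'
python3 -m crank '[{"x":1.1,"y":-2.3,"z":0,"spin":0},{"x":2,"y":-4.2,"z":0,"spin":0},{"x":2.6,"y":-5.4,"z":0,"spin":0},{"x":3,"y":-6,"z":0,"spin":0},{"x":3.1,"y":-6.2,"z":0,"spin":0},{"x":3.1,"y":-6.2,"z":0,"spin":0},{"x":3.1,"y":-6.2,"z":0,"spin":0},{"x":3.1,"y":-6.2,"z":0,"spin":0},{"x":3.1,"y":-6.2,"z":0,"spin":0},{"x":3.1,"y":-6.2,"z":0,"spin":0}]'
python3 - <<'E'
from h import *
import pickle
p=wpose();print(p[0])
I={n:get_image(n) for n in('scene','side','wrist')}
for n in I: save(n+'3',I[n])
pickle.dump(p,open('w3.pkl','wb'))
q=[(n,proj(n,[563,-268.5,60]).round().astype(int)) for n in('scene','side')];print(q)
c=[cv2.resize(I[n][v-36:v+36,u-36:u+36],(390,390),interpolation=cv2.INTER_CUBIC) for n,(u,v) in q]
save('c3',np.hstack(c))
E
```

```text
time_s: 4.78
eef_pos: [531.9, -207.4, 156.4]
tcp_rot: [-0.091, 0.09, 0.701, -0.701]
wrist_force: [0.8, 0.7, -0.6]
opening: 24.0
time_s: 5.62
eef_pos: [563.0, -267.7, 157.6]
tcp_rot: [-0.09, 0.09, 0.701, -0.701]
wrist_force: [-0.3, -0.4, -1.0]
opening: 23.9
[ 563.01311487 -267.7262067   157.60325847]
[('scene', array([197, 146])), ('side', array([296, 139]))]
```

View pics/c3.png

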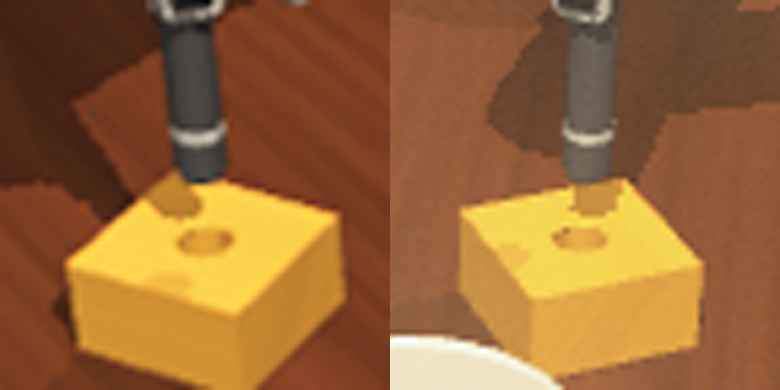

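The crop shows the tail hanging above the bore: scene crop tail (202,174), bore (206,241); side crop tail (197,176), bore (190,239).

```bash
python3 - <<'E'
from h import *
import pickle
s=72/390
S=lambda a,b:(161+a*s,110+b*s); D=lambda a,b:(260+a*s,103+b*s)
t1,t2,b1,b2=S(202,174),D(197,176),S(206,241),D(190,239)
print('tail',onz('scene',*t1,70).round(1),onz('side',*t2,70).round(1),two(ray('scene',*t1),ray('side',*t2))[0].round(1))
print('bore',onz('scene',*b1,40).round(1),onz('side',*b2,40).round(1),two(ray('scene',*b1),ray('side',*b2))[0].round(1))
# ring centre for tilt
r1,r2=S(198,134),D(198,134)
print('ring',two(ray('scene',*r1),ray('side',*r2))[0].round(1))
p=pickle.load(open('w3.pkl','rb'))
for n in('scene','side'):
  print(n,'expected px of axis z=70,40 in crop',[((proj(n,[p[0][0],p[0][1],z])-(S(0,0) if n=='scene' else D(0,0)))/s).round(0) for z in(40,70,90)])
E
```

```text
tail [ 560.7 -266.9   70. ] [ 561.6 -268.3   70. ] [ 561.5 -265.2   71.4]
bore [ 562.2 -266.9   40. ] [ 563.1 -268.8   40. ] [ 563.  -265.1   41.8]
ring [ 562.1 -263.7   90.7]
scene expected px of axis z=70,40 in crop [array([203., 241.]), array([196., 175.]), array([191., 130.])]
side expected px of axis z=70,40 in crop [array([190., 240.]), array([194., 176.]), array([196., 133.])]
```

View pics/wrist3.png

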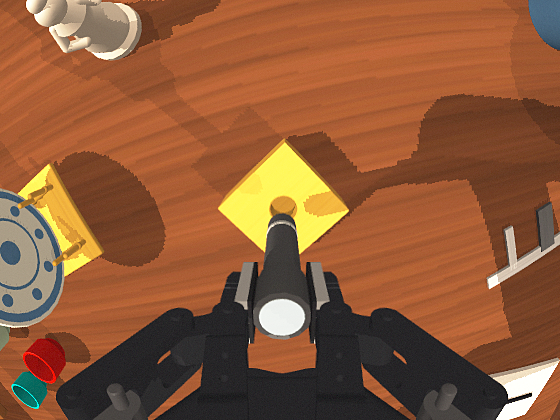

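```bash
python3 - <<'E'
from h import *
import pickle
p=pickle.load(open('w3.pkl','rb'))
L,R=wz(219,208,40,p),wz(350,211,40,p);print((L+R)/2,np.linalg.norm(L-R),'lens',wz(283,317,157.6+22,p),p[0])
E
python3 -m crank '[{"x":0.08,"y":0,"z":0,"spin":0},{"x":0.15,"y":0,"z":-0.6,"spin":0},{"x":0.15,"y":0,"z":-1.4,"spin":0},{"x":0.15,"y":0,"z":-2.1,"spin":0},{"x":0.15,"y":0,"z":-2.5,"spin":0},{"x":0.15,"y":0,"z":-2.6,"spin":0},{"x":0.15,"y":0,"z":-2.6,"spin":0},{"x":0.15,"y":0,"z":-2.6,"spin":0}]'
```

```text
[ 562.94852784 -269.42982638   40.        ] 107.01141007823523 lens [ 562.25703376 -267.24852913  179.6       ] [ 563.01311487 -267.7262067   157.60325847]
time_s: 6.43
eef_pos: [564.8, -268.4, 131.3]
tcp_rot: [0.09, -0.09, -0.701, 0.701]
wrist_force: [-0.1, -0.5, -0.7]
opening: 23.6
```

Tail is now about 43 mm high, just above the mouth. Feeding in slowly and watching the force.

```bash
python3 -m crank '[{"x":-0.03,"y":-0.04,"z":-0.15,"spin":0},{"x":-0.03,"y":-0.04,"z":-0.35,"spin":0},{"x":-0.03,"y":-0.04,"z":-0.55,"spin":0},{"x":-0.03,"y":-0.04,"z":-0.7,"spin":0},{"x":-0.03,"y":-0.04,"z":-0.8,"spin":0},{"x":-0.03,"y":-0.04,"z":-0.8,"spin":0}]'

```

```text
time_s: 6.93
eef_pos: [564.2, -268.7, 123.0]
tcp_rot: [-0.09, 0.09, 0.701, -0.701]
wrist_force: [0.2, -0.5, -1.0]
opening: 23.8
```

```bash
python3 -m crank '[{"x":0,"y":0,"z":-0.2,"spin":0},{"x":0,"y":0,"z":-0.5,"spin":0},{"x":0,"y":0,"z":-0.8,"spin":0},{"x":0,"y":0,"z":-1.1,"spin":0},{"x":0,"y":0,"z":-1.4,"spin":0},{"x":0,"y":0,"z":-1.6,"spin":0},{"x":0,"y":0,"z":-1.7,"spin":0},{"x":0,"y":0,"z":-1.7,"spin":0}]'
python3 -m crank '[{"x":0,"y":0,"z":-0.1,"spin":0},{"x":0,"y":0,"z":-0.2,"spin":0},{"x":0,"y":0,"z":-0.3,"spin":0},{"x":0,"y":0,"z":-0.35,"spin":0},{"x":0,"y":0,"z":-0.35,"spin":0}]'
```

```text
time_s: 7.6
eef_pos: [564.2, -268.7, 105.9]
tcp_rot: [-0.09, 0.09, 0.701, -0.701]
wrist_force: [-0.9, 0.5, -1.4]
opening: 23.7
time_s: 8.02
eef_pos: [564.4, -268.7, 102.9]
tcp_rot: [0.09, -0.09, -0.701, 0.701]
wrist_force: [0.6, -0.7, -0.8]
opening: 24.1
```

```bash
python3 -m crank '[{"x":0,"y":0,"z":-0.05,"spin":0},{"x":0,"y":0,"z":-0.1,"spin":0},{"x":0,"y":0,"z":-0.15,"spin":0},{"x":0,"y":0,"z":-0.15,"spin":0}]'
```

```text
time_s: 8.35
eef_pos: [564.9, -269.0, 102.9]
tcp_rot: [0.089, -0.091, -0.701, 0.702]
wrist_force: [-1.6, 1.3, 5.7]
opening: 23.8
```

Contact at 102.9 mm, as expected for fully home. Releasing and retreating straight up.

```bash
python3 -m crank '[{"x":0,"y":0,"z":0,"spin":0},{"x":0,"y":0,"z":0,"spin":0},{"x":0,"y":0,"z":0,"spin":0},{"x":0,"y":0,"z":0,"spin":0},{"x":0,"y":0,"z":0,"spin":0},{"x":0,"y":0,"z":0,"spin":0},{"x":0,"y":0,"z":0,"spin":0},{"x":0,"y":0,"z":0,"spin":0},{"x":0,"y":0,"z":0,"spin":0},{"x":0,"y":0,"z":0,"spin":0}]' 1 30
python3 -m crank '[{"x":0,"y":0,"z":1,"spin":0},{"x":0,"y":0,"z":3,"spin":0},{"x":0,"y":0,"z":6,"spin":0},{"x":0,"y":0,"z":9,"spin":0},{"x":0,"y":0,"z":12,"spin":0},{"x":0,"y":0,"z":15,"spin":0},{"x":0,"y":0,"z":16,"spin":0},{"x":0,"y":0,"z":16.5,"spin":0},{"x":0,"y":0,"z":16.5,"spin":0},{"x":0,"y":0,"z":16.5,"spin":0}]'
python3 - <<'E'
from h import *
import pickle
p=wpose();print(p[0])
I={n:get_image(n) for n in('scene','side','wrist')}
for n in I: save(n+'4',I[n])
pickle.dump(p,open('w4.pkl','wb'))
q=[(n,proj(n,[563,-268.5,85]).round().astype(int)) for n in('scene','side')];print(q)
c=[cv2.resize(I[n][v-36:v+36,u-36:u+36],(260,260),interpolation=cv2.INTER_CUBIC) for n,(u,v) in q]
x,y=240,190
c.append(cv2.resize(I['wrist'][130:260,215:345],(260,260)))
save('c4',np.hstack(c))
for n in('scene','side'): print(n,[proj(n,[563.5,-268.5,z]).round(1) for z in(125,40)])
E
```

```text
time_s: 9.18
eef_pos: [564.3, -268.7, 101.3]
tcp_rot: [-0.09, 0.09, 0.701, -0.701]
wrist_force: [-0.7, 0.3, -0.0]
opening: 85.0
time_s: 10.02
eef_pos: [563.6, -268.4, 265.1]
tcp_rot: [-0.091, 0.09, 0.702, -0.701]
wrist_force: [0.2, -0.7, -0.5]
opening: 85.3
[ 563.64863193 -268.40951319  265.09243999]
[('scene', array([196, 136])), ('side', array([296, 129]))]
scene [array([194.1, 118.6]), array([198.1, 154.3])]
side [array([296.7, 112.6]), array([294.9, 147.2])]
```

View pics/c4.png

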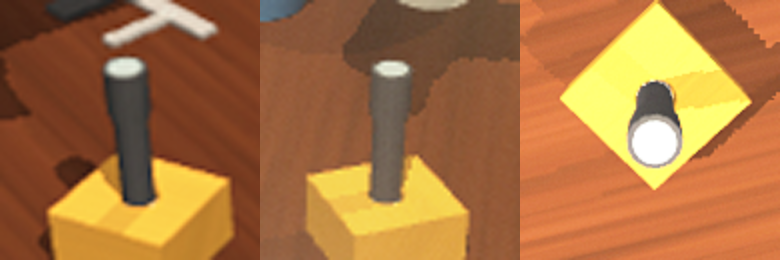

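The torch stands upright and home: lens at scene (194.9,118.8) and side (296.6,112.1), against (194.1,118.6) and (296.7,112.6) predicted for z=125. Now to the cup.

```bash
python3 - <<'E'
from h import *
import pickle
p=pickle.load(open('w4.pkl','rb'))
print('lens',wz(282.5,200.5,125,p).round(1),onz('scene',194.9,118.8,125).round(1),onz('side',296.6,112.1,125).round(1))
E
python3 -m crank '[{"x":-0.3,"y":2,"z":0,"spin":0},{"x":-0.9,"y":5.5,"z":0,"spin":0},{"x":-1.5,"y":9,"z":0,"spin":0},{"x":-2.1,"y":12.5,"z":0,"spin":0},{"x":-2.7,"y":16,"z":0,"spin":0},{"x":-3.3,"y":19.5,"z":0,"spin":0},{"x":-3.9,"y":23,"z":0,"spin":0},{"x":-4.5,"y":26.5,"z":0,"spin":0},{"x":-5.1,"y":30,"z":0,"spin":0},{"x":-5.7,"y":33.5,"z":0,"spin":0},{"x":-6.3,"y":37,"z":0,"spin":0},{"x":-6.9,"y":40.5,"z":0,"spin":0}]'
python3 -m crank '[{"x":-0.6,"y":3.5,"z":0,"spin":0},{"x":-1.1,"y":6.5,"z":0,"spin":0},{"x":-1.4,"y":8,"z":-2,"spin":0},{"x":-1.4,"y":8.3,"z":-4,"spin":0},{"x":-1.4,"y":8.3,"z":-6,"spin":0},{"x":-1.4,"y":8.3,"z":-7,"spin":0},{"x":-1.4,"y":8.3,"z":-7,"spin":0},{"x":-1.4,"y":8.3,"z":-7,"spin":0},{"x":-1.4,"y":8.3,"z":-7,"spin":0}]'
python3 - <<'E'
from h import *
import pickle
p=wpose();im=get_image('wrist');save('w5',im);pickle.dump(p,open('w5.pkl','wb'));print(p[0])
E
```

```text
lens [ 564.5 -268.5  125. ] [ 562.5 -267.   125. ] [ 564.  -270.7  125. ]
time_s: 11.17
eef_pos: [494.3, 137.7, 265.4]
tcp_rot: [0.091, -0.09, -0.701, 0.702]
wrist_force: [1.7, -0.6, 0.4]
opening: 85.5
time_s: 11.92
eef_pos: [482.1, 219.4, 197.3]
tcp_rot: [-0.09, 0.091, 0.702, -0.701]
wrist_force: [0.4, 0.1, -0.4]
opening: 85.4
[482.07835171 219.3550371  197.29390143]
```

View pics/w5.png

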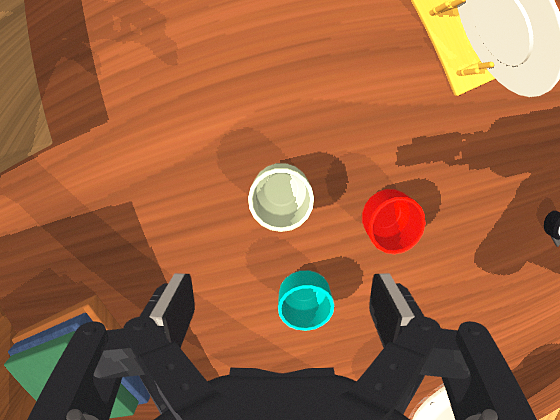

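The wrist view shows the pale cup's rim spanning (249–314, 167–231), centre about (281.5,199), with red at (394,221) and turquoise at (306,300), both clear of the finger line.

```bash
python3 - <<'E'
from h import *
import pickle
p=pickle.load(open('w5.pkl','rb'))
im=cv2.imread('pics/w5.png');g=cv2.cvtColor(im,cv2.COLOR_BGR2HSV)
sub=np.zeros(g.shape[:2],np.uint8);sub[150:250,235:330]=cv2.inRange(g,(25,10,70),(60,110,255))[150:250,235:330]
c=max(cv2.findContours(sub,0,1)[0],key=cv2.contourArea);x,y,w,h=cv2.boundingRect(c);print(x,y,w,h)
a=wz(x,y+h/2-3,48,p);b=wz(x+w,y+h/2-3,48,p);t=wz(x+w/2,y+h,48,p)
print('LR',a.round(1),b.round(1),np.linalg.norm(a-b),((a+b)/2).round(1),'near rim',t.round(1),'ctr',wz(281.5,199.5,48,p).round(1))
print(p[1].round(3).tolist())
E
```

```text
252 172 58 56
LR [491.  245.6  48. ] [477.8 195.1  48. ] 52.16606154500126 [484.4 220.3  48. ] near rim [455.5 227.9  48. ] ctr [482.  220.5  48. ]
[[-0.967, 0.002, -0.253], [0.253, 0.001, -0.967], [-0.001, -1.0, -0.001]]
```

```bash
python3 -m crank '[{"x":0,"y":0.1,"z":-2,"spin":0},{"x":0,"y":0.1,"z":-5,"spin":0},{"x":0,"y":0.1,"z":-8,"spin":0},{"x":0,"y":0.1,"z":-11,"spin":0},{"x":0,"y":0.1,"z":-13.5,"spin":0},{"x":0,"y":0.1,"z":-15.5,"spin":0},{"x":0,"y":0.1,"z":-17,"spin":0},{"x":0,"y":0.1,"z":-17.6,"spin":0},{"x":0,"y":0.1,"z":-17.6,"spin":0},{"x":0,"y":0.1,"z":-17.6,"spin":0}]'
python3 -m crank '[{"x":0,"y":0,"z":0,"spin":0},{"x":0,"y":0,"z":0,"spin":0},{"x":0,"y":0,"z":0,"spin":0},{"x":0,"y":0,"z":0,"spin":0},{"x":0,"y":0,"z":0,"spin":0},{"x":0,"y":0,"z":0,"spin":0},{"x":0,"y":0,"z":0,"spin":0},{"x":0,"y":0,"z":0,"spin":0}]' 0 35
```

```text
time_s: 12.8
eef_pos: [482.2, 220.8, 21.3]
tcp_rot: [-0.09, 0.091, 0.702, -0.701]
wrist_force: [-0.1, -0.1, 0.3]
opening: 85.9
time_s: 13.47
eef_pos: [482.1, 220.7, 22.0]
tcp_rot: [-0.089, 0.091, 0.702, -0.701]
wrist_force: [-1.4, -0.6, 5.3]
opening: 59.1
```

Gripped at 59.1 mm. Lifting 195 mm.

```bash
python3 -m crank '[{"x":0,"y":0,"z":0.4,"spin":0},{"x":0,"y":0,"z":1.5,"spin":0},{"x":0,"y":0,"z":3.3,"spin":0},{"x":0,"y":0,"z":5.5,"spin":0},{"x":0,"y":0,"z":8,"spin":0},{"x":0,"y":0,"z":10.5,"spin":0},{"x":0,"y":0,"z":13,"spin":0},{"x":0,"y":0,"z":15.5,"spin":0},{"x":0,"y":0,"z":17.5,"spin":0},{"x":0,"y":0,"z":19,"spin":0},{"x":0,"y":0,"z":19.5,"spin":0},{"x":0,"y":0,"z":19.5,"spin":0}]'
python3 - <<'E'
from h import *
import pickle
p=wpose();print(p[0])
I={n:get_image(n) for n in('scene','side','wrist')}
for n in I: save(n+'6',I[n])
pickle.dump(p,open('w6.pkl','wb'))
c=[]
for n in('scene','side'):
    u,v=proj(n,[482,221,215]).round().astype(int);print(n,u,v,[proj(n,[482,221,z]).round(1) for z in(195,243)])
    u=min(max(u,60),500);v=min(max(v,60),360)
    c.append(cv2.resize(I[n][v-60:v+60,u-60:u+60],(390,390),interpolation=cv2.INTER_CUBIC))
save('c6',np.hstack(c))
E
```

```text
time_s: 14.47
eef_pos: [481.5, 220.5, 216.7]
tcp_rot: [-0.09, 0.091, 0.702, -0.7]
wrist_force: [-0.5, 0.2, -1.7]
opening: 59.1
[481.49386279 220.52664914 216.72227704]
scene 415 195 [array([411.8, 206.2]), array([419. , 177.6])]
side 337 241 [array([334.8, 254. ]), array([339.2, 222.7])]
```

View pics/c6.png

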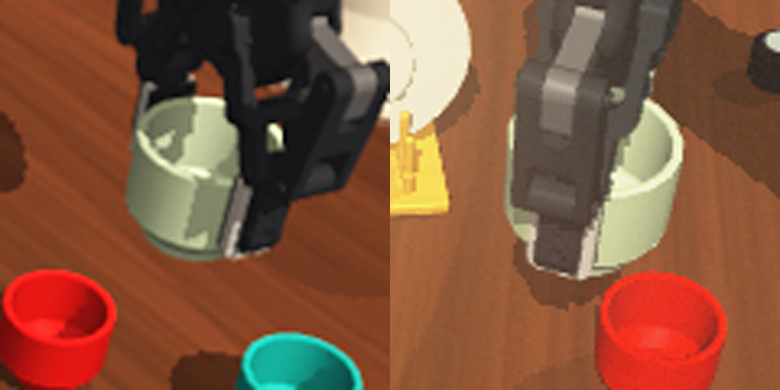

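The cup is held level in both views, 195 mm up. Carrying it over the saucer, then over the torch. (10 pictures viewed.)

```bash
python3 -m crank '[{"x":0.5,"y":-1,"z":0,"spin":0},{"x":1.5,"y":-3,"z":0,"spin":0},{"x":2.7,"y":-5.3,"z":0,"spin":0},{"x":4,"y":-7.8,"z":0,"spin":0},{"x":5.3,"y":-10.3,"z":0,"spin":0},{"x":6.6,"y":-12.8,"z":0,"spin":0},{"x":7.9,"y":-15.3,"z":0,"spin":0},{"x":9.2,"y":-17.8,"z":0,"spin":0},{"x":10.4,"y":-20.2,"z":0,"spin":0},{"x":11.4,"y":-22.2,"z":0,"spin":0},{"x":12,"y":-23.6,"z":0,"spin":0},{"x":12,"y":-25,"z":0,"spin":0}]'
python3 -m crank '[{"x":-0.2,"y":-2,"z":0,"spin":0},{"x":-0.5,"y":-4.3,"z":0,"spin":0},{"x":-0.9,"y":-6.8,"z":0,"spin":0},{"x":-1.3,"y":-9.3,"z":0,"spin":0},{"x":-1.7,"y":-11.8,"z":0,"spin":0},{"x":-2.1,"y":-14.3,"z":0,"spin":0},{"x":-2.5,"y":-16.8,"z":0,"spin":0},{"x":-2.9,"y":-19,"z":0,"spin":0},{"x":-3.3,"y":-21,"z":0,"spin":0},{"x":-3.6,"y":-22.5,"z":0,"spin":0},{"x":-3.8,"y":-23.6,"z":0,"spin":0},{"x":-3.8,"y":-23.9,"z":0,"spin":0}]'
python3 -m crank '[{"x":0,"y":0,"z":-0.5,"spin":0},{"x":0,"y":0,"z":-1.5,"spin":0},{"x":0,"y":0,"z":-2.5,"spin":0},{"x":0,"y":0,"z":-3.5,"spin":0},{"x":0,"y":0,"z":-4,"spin":0},{"x":0,"y":0,"z":-4.2,"spin":0},{"x":0,"y":0,"z":-4.2,"spin":0},{"x":0,"y":0,"z":-4.2,"spin":0}]'
python3 - <<'E'
from h import *
import pickle
p=wpose();print(p[0])
I={n:get_image(n) for n in('scene','side')}
for n in I: save(n+'7',I[n])
c=[]
for n in('scene','side'):
    u,v=proj(n,[564,-268.5,120]).round().astype(int);print(n,u,v)
    c.append(cv2.resize(I[n][v-45:v+45,u-45:u+45],(390,390),interpolation=cv2.INTER_CUBIC))
save('c7',np.hstack(c))
E
```

```text
time_s: 15.62
eef_pos: [601.7, -31.7, 213.4]
tcp_rot: [0.092, -0.09, -0.701, 0.702]
wrist_force: [-0.0, 1.1, -1.4]
opening: 59.6
time_s: 16.62
eef_pos: [562.1, -270.3, 214.4]
tcp_rot: [-0.092, 0.09, 0.701, -0.701]
wrist_force: [-1.0, 0.4, -1.3]
opening: 59.1
time_s: 17.28
eef_pos: [563.6, -268.7, 173.5]
tcp_rot: [0.09, -0.09, -0.701, 0.701]
wrist_force: [0.5, -0.0, -1.3]
opening: 59.1
[ 563.60929058 -268.67947806  173.45229429]
scene 194 121
side 296 115
```

View pics/c7.png

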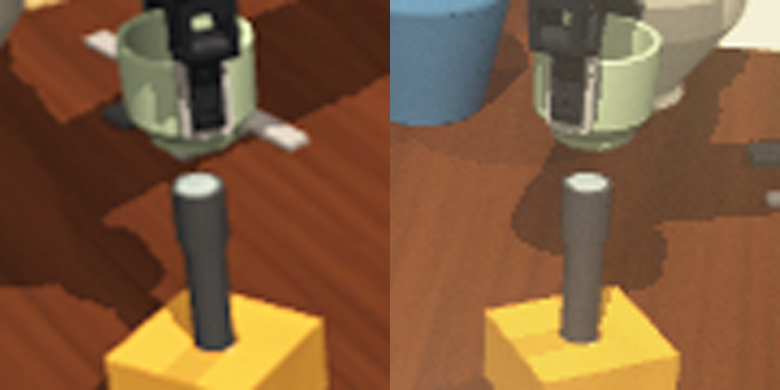

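The cup hangs above the torch with a clear gap. The scene view looks centred; in the side view the cup sits slightly right of the lens. I'll measure with masks.

```bash
python3 - <<'E'
from h import *
B=17.28
for n,(u0,v0) in(('scene',(194,121)),('side',(296,115))):
    im=cv2.imread(f'pics/{n}7.png');g=cv2.cvtColor(im,cv2.COLOR_BGR2HSV)
    m=cv2.inRange(g,(25,20,60),(60,140,255))
    def sub(z): return proj(n,[564,-268.5,z])
    print(n,'px/mm',np.linalg.norm(proj(n,[576.5,-268.5,125])-proj(n,[551.5,-268.5,125]))/25)
    for v in range(v0-45,v0-8,3):
        r=np.where(m[v,u0-28:u0+28])[0]
        if len(r): print(v,u0-28+r.min(),u0-28+r.max(),(2*u0-56+r.min()+r.max())/2)
    print('axis',[(z,sub(z).round(1)) for z in(125,152,166,176,200)])
    # lens
    w=cv2.inRange(g,(0,0,150),(180,70,255))[v0-10:v0+4,u0-10:u0+10]
    ys,xs=np.where(w);print('lens',xs.mean()+u0-10,ys.mean()+v0-10,len(xs))
    # dark torch edges
    for v in(v0+6,v0+14):
        print(v,im[v,u0-10:u0+11].max(axis=1).tolist())
E
```

```text
scene px/mm 0.4691776905028504
79 182 197 189.5
82 177 206 191.5
85 176 206 191.0
88 176 207 191.5
91 177 207 192.0
94 178 207 192.5
97 178 207 192.5
100 177 207 192.0
103 179 205 192.0
106 183 204 193.5
109 185 200 192.5
axis [(125, array([193.9, 118.7])), (152, array([192.5, 106.5])), (166, array([191.8, 100. ])), (176, array([191.2,  95.3])), (200, array([189.9,  83.6]))]
lens 194.1951219512195 118.04878048780489 41
127 [122, 123, 125, 128, 115, 74, 48, 60, 66, 69, 73, 76, 73, 73, 72, 66, 54, 78, 116, 124, 125]
135 [74, 105, 123, 121, 120, 121, 121, 91, 46, 60, 68, 73, 75, 74, 72, 68, 67, 101, 130, 128, 126]
side px/mm 0.4705007508806045
70 293 293 293.0
73 289 305 297.0
76 286 311 298.5
79 298 313 305.5
82 285 312 298.5
85 285 312 298.5
88 285 312 298.5
91 285 311 298.0
94 285 311 298.0
97 298 309 303.5
100 289 306 297.5
103 293 303 298.0
axis [(125, array([296.5, 112.6])), (152, array([297.1, 100.8])), (166, array([297.5,  94.5])), (176, array([297.7,  89.9])), (200, array([298.3,  78.7]))]
lens 296.0 111.5 32
121 [102, 100, 102, 105, 89, 102, 103, 108, 108, 112, 109, 106, 107, 101, 97, 92, 112, 113, 108, 106, 103]
129 [142, 143, 147, 150, 145, 101, 102, 111, 113, 114, 113, 107, 103, 102, 108, 111, 109, 110, 106, 103, 107]
```

The cup sits about 1.5 mm towards -x of the torch. Correcting that, then lowering 16.5 mm to a gap of about 10 mm.

```bash
python3 -m crank '[{"x":0.08,"y":0,"z":-0.2,"spin":0},{"x":0.15,"y":0,"z":-0.5,"spin":0},{"x":0.15,"y":0,"z":-0.8,"spin":0},{"x":0.15,"y":0,"z":-1.1,"spin":0},{"x":0.15,"y":0,"z":-1.35,"spin":0},{"x":0.15,"y":0,"z":-1.55,"spin":0},{"x":0.15,"y":0,"z":-1.65,"spin":0},{"x":0.15,"y":0,"z":-1.65,"spin":0},{"x":0.15,"y":0,"z":-1.65,"spin":0},{"x":0.15,"y":0,"z":-1.65,"spin":0},{"x":0.15,"y":0,"z":-1.65,"spin":0},{"x":0.15,"y":0,"z":-1.65,"spin":0}]'
python3 - <<'E'
from h import *
p=wpose();print(p[0],p[1][:,1])
I={n:get_image(n) for n in('scene','side')}
c=[]
for n in('scene','side'):
    save(n+'8',I[n]);u,v=proj(n,[564,-268.5,120]).round().astype(int)
    c.append(cv2.resize(I[n][v-45:v+45,u-45:u+45],(390,390),interpolation=cv2.INTER_CUBIC))
    g=cv2.cvtColor(I[n],cv2.COLOR_RGB2HSV);m=cv2.inRange(g,(25,20,60),(60,140,255))[v-45:v,u-28:u+28]
    ys,xs=np.where(m);rows=[(xs[ys==y].min()+xs[ys==y].max())/2+u-28 for y in range(27,36) if (ys==y).any()]
    w=cv2.inRange(g,(0,0,150),(180,70,255))[v-10:v+4,u-10:u+10];a,b=np.where(w)
    print(n,'cup mid',np.median(rows),'low',ys.max()+v-45,'axis',proj(n,[564,-268.5,155]).round(1),'lens',b.mean()+u-10,a.mean()+v-10,len(a),'axis',proj(n,[564,-268.5,125]).round(1))
save('c8',np.hstack(c))
E
```

```text
time_s: 18.38
eef_pos: [564.9, -268.8, 157.0]
tcp_rot: [0.09, -0.09, -0.701, 0.701]
wrist_force: [0.1, -0.8, -1.3]
opening: 58.7
[ 564.8684089  -268.76523905  156.9933481 ] [ 2.85959869e-04 -8.97979824e-05 -9.99999955e-01]
scene cup mid 192.5 low 120 axis [192.4 105.1] lens 192.44230769230768 114.76923076923077 52 axis [193.9 118.7]
side cup mid 297.0 low 113 axis [297.2  99.4] lens 298.15384615384613 108.51923076923077 52 axis [296.5 112.6]
```

View pics/c8.png

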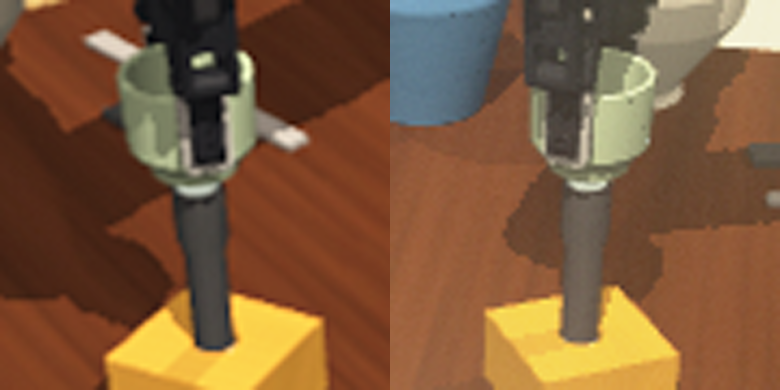

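The view shows the cup centred: mid column scene 192.5 and side 297.0, against 192.4 and 297.2 expected. The lens is visible below the foot, and the tool-height gap is about 10 mm. Before handing in, I'll check by difference mask that the other objects haven't moved.

```bash
python3 - <<'E'
from h import *
for n,Q in dict(side=dict(saucer=(230,168,300,248),fig=(180,130,212,190),jug=(118,262,180,315),loupe=(384,188,420,212))).items():
    a,b=cv2.imread(f'pics/{n}.png').astype(int),cv2.imread(f'pics/{n}8.png').astype(int)
    for k,(x0,y0,x1,y1) in Q.items():
        d=abs(a-b).max(2)[y0:y1,x0:x1];print(k,(d>60).mean().round(4),d.mean().round(2))
s=arm.read_state();print(s['time_s'],s['eef_pos'],abs(s['joint_vel']).max(),s['opening'])
print(arm.job_done())
E
```

```text
saucer 0.0002 2.15
fig 0.0 5.65
jug 0.0 2.46
loupe 0.0 2.95
18.4833 [ 564.86071229 -268.7679031   156.92844402] 0.0014962122728581855 58.98510826760828
the job is handed in; nothing more can be done
None
```

The job is done and handed in at 18.5 s. The torch stands lens up in the brass block. The celadon cup is held still and level above it, with its foot about 10 mm over the lens.

**Torch:** It met the bore floor at the expected height, with a contact force of about 6 N. After I let go, both cameras put the lens within about 1 px of the position predicted for fully home.

**Cup:** Its foot was about 190 mm up as it passed over the saucer, whose top is at 155 mm. I saw no sign of contact with the torch. The gap comes from the tool height (foot about 135 mm, lens 125 mm), because at the end the foot partly hid the lens and the images could not confirm it directly.

**Last checks:**
- **Centring:** The cup is within about 1 mm of the torch axis. The first measurement showed it 1.5 mm off, and I corrected that before lowering it. Camera estimates of the lens and bore differ by about 2–4 mm between views.
- **Level and still:** The tool was vertical and the joints were still when I handed in.
- **Left alone:** The saucer, figurine, jug and loupe showed no change between the first and last side pictures. I did not run that check on the red and turquoise cups, but no move touched them.

The first two moves were refused for missing row keys and were sent again; nothing had moved.

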